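# Run the packed carton off the packing bench

### The arm

A 6-joint arm with a two-finger parallel gripper is mounted at the origin on the work surface. World frame = base frame: x ahead of the robot, y to its left, z up, the work surface at z = 0. Lengths are in m, angles in rad, forces in N, time in s.
With the tool pointing down it reaches from about 0.35 to 0.85 m from the base axis. Payload 8.1 kg.
Tool frame: the origin (TCP) lies midway between the tips of the shut fingers; the grasp point (between the pads) lies robot.grip_depth behind it (robot.grip_depth is the distance from the TCP to the grasp point, in m); z points along the fingers, y is the line along which they close (so a half turn about z gives the same grasp; the last joint's range is limited). The gripper opens to 85 mm and grips with 20 to 120 N. Pads are 22 mm wide; open, the fingers measure 114 mm over their backs; the gripper's body (76 mm by 85 mm) begins 54 mm behind the grasp point. The pads swing forward as they close: fully open they stand 13 mm farther back than shut.
Start: joints at [-1.399, 0.13, 1.488, -0, 1.523, -0.085], TCP at [0.152, -0.58, 0.231] pointing down, gripper open.
Joint ranges: [-2.96, 2.96], [-0.89, 2.26], [0.02, 2.5], [-1.34, 4.48], [0, 2.73], [-2.66, 2.66]. Speed limits (rad/s): [2.39, 2.39, 2.79, 3.14, 3.14, 3.14].

### API

Orientations are given as a unit quaternion [w, x, y, z].
In Python, from bench import robot, read_camera, camera_model gives the robot as it stands.
- The arm moves only by the shell command python3 -m inch 'ROWS'. ROWS is JSON, a list of rows, each an object of numbers: "dx", "dy", "dz": the shift along the tool's x, y, z scaled (see below); "ax", "ay", "az": the turn, a rotation vector about the tool's x, y, z scaled (see below); "claw": the closure in counts, from 0 (fully open) to 255 (shut). A call has 1 to 5 rows; each row is the pose to reach, as a shift and turn from the pose commanded when the call began, along the tool's axes at that moment; what a row does not reach only later rows make up. The controller multiplies each number of a shift by 0.75 m and each number of a turn by 90 degrees. A row lasts 1/10 s, in which the tool goes at most 50 mm and 8.59 degrees, less where a joint would pass 70% of its speed; a pose out of reach is approached as far as the arm can. A call with a number of a shift or a turn outside -1 to 1 is refused whole. A call with a gripper value outside its range is refused whole. The fingers move at their own pace and stop on an object; the grip force is fixed at half the most. Time passes only in rows, so rows that repeat a pose let the fingers close. It gives the time, the measured TCP pose, the force, the opening and the grip force at its end, in the units of the state.
- robot.get_obs(): the state, without advancing time (a new reading comes with each control period).
- read_camera(name): name is "side" or "top"; returns the picture (480x640x3 uint8, red, green, blue); there is no depth.
- camera_model(name): a dict with "vertical_fov" (degrees; the focal length in pixels is half the picture's height over the tangent of half this angle, whatever the lens; pixels are square), "cx", "cy" (the principal point, pixels), "rvec" (rotation vector, rad) and "tvec" (3), from world to camera coordinates, as OpenCV has them. Camera axes: x right, y down, z forward; pixel columns grow to the right and rows downward; lengths in m; the calibration is good to about 2 mm. A picture is of the moment at which its call begins. camera_model takes no time and is no camera call.
- robot.hand_in(): hands the job in; it is judged then, once.
The state is a dict: "t": time; "joint_positions": joint angles; "qd": joint speeds; "effort": joint torques, N m; "position": TCP position; "tool_rot": TCP orientation; "contact_force": force on the tool from outside, world axes, zero at the start; "moment": the same for the moment, N m; "opening": finger opening in m; "grip_force": force on a finger pad.
Only numpy, scipy, OpenCV 4.12 (cv2) and the standard library are available. Lean on these libraries where they do the work, as an engineer would, in place of code of your own. Each camera call takes 0.05 s, during which the arm holds its last target. There are 200 camera calls.

### The job

Get the roller conveyor moving from the control panel, pressing with the fingertips: first push down the raised far end of the rocker switch until it has gone fully over, then push the round key fully in (it stays in), then press the long bar key fully down and keep it held down, for it only runs the rollers while held; the program finishes while still holding the bar key. Do not press the square key, and leave the flasks and other loose things where they stand: nothing is to be picked up.

Things in the scene. Friction and masses are not known exactly. Their poses are not given: they have to be found in the camera images.
- panel: steel base plate of the control panel, fixed to the bench, 230 (its x) x 390 (its y) x 12 mm; origin under its centre. Its place and yaw (up to 0.3 rad) vary. Four grey switch pods stand fixed on it in zigzag, about 90 mm apart along its y, in any order; small loose things stand between them. All keys are the same black plastic and differ by shape. A steel roller conveyor runs behind, an open carton is on the left, glass stock on the right.
- rocker_pod: fixed grey housing of the rocker switch, 96 (its x) x 50 (its y) x 26 mm; origin under its centre, 12 mm above the bench; its x axis points from the near end of the rocker to the far end, within 0.5 rad of the world's x.
- rocker_far_end (a point): point on the upper face of the rocker's raised far end, 30 mm from the pivot along the pod's x and 10 mm inside the rocker's end; moves with the rocker. At the start it is about 64 mm above the bench. Press it straight down here by about 12 mm.
- rocker (a joint): rocker tilt (rad): a black paddle 80 x 34 mm, 10 mm thick, pivoting at its middle, 50 mm above the bench. About 0 (to 0.03) at the start with its far end raised by 0.2 rad; 0.4 when fully over, its far end down. Stays where it is left; takes about 2 N at the far end, and a hard stop at 0.4.
- round_pod: fixed grey housing of the round key, 52 x 52 x 26 mm; origin under its centre, 12 mm above the bench.
- round_key_top (a point): centre of the upper face of the round key, a black disc 32 mm in diameter; about 50 mm above the bench when out, 12 mm above its housing.
- round_key (a joint): how far the round key is in (m): 0 to 0.001 at the start, 0.007 fully in, against a hard stop. Moves straight down, takes 3 N and stays where it is left.
- bar_pod: fixed grey housing of the bar key, 52 (its x) x 82 (its y) x 26 mm; origin under its centre, 12 mm above the bench.
- bar_key_top (a point): centre of the upper face of the bar key, a black bar 24 (pod's x) x 66 mm (pod's y); 50 mm above the bench when up, 12 mm above its housing.
- bar_key (a joint): how far the bar key is down (m): 0 up, 0.007 fully down on a hard stop. Sprung: moves straight down from 2 N, 5.5 N when fully down, and comes up when let go.
- square_pod: fixed grey housing of the square key, 52 x 52 x 26 mm; origin under its centre, 12 mm above the bench. Its black key, 30 x 30 mm, top 50 mm above the bench, is not to be pressed.
- square_key (a joint): how far the square key is down (m): 0 up, 0.007 fully down, sprung.
- flask_a: square clear glass flask, 44 x 44 mm, 70 mm tall plus a round neck to 86 mm, about 110 to 225 g, standing loose on the panel; origin under its centre. Leave it standing.
- flask_b: square clear glass flask, 44 x 44 mm, 70 mm tall plus a round neck to 86 mm, about 110 to 225 g, standing loose on the panel; origin under its centre. Leave it standing.
- flask_c: square clear glass flask, 44 x 44 mm, 70 mm tall plus a round neck to 86 mm, about 110 to 225 g, standing loose on the bench to the robot's right of the panel; origin under its centre. Leave it standing.
- tape_small: small roll of paper tape lying flat on the panel, 48 mm in diameter, 20 mm tall, 40 g, loose; origin under its centre. Leave it.
- weight: brass weight standing on the panel, 34 mm in diameter, 42 mm tall, 200 g, loose; origin under its centre. Leave it.
- tape_big: large cardboard tape roll lying flat on the bench near the robot's left, 100 mm in diameter, 50 mm tall, 200 g, loose; origin under its centre. Leave it.

How it is judged:
On the way, in this order (a step that is already met when the one before it is completed fails the run):
1. the rocker is fully over (at least 0.35 rad) (value of joint rocker above 0.35 rad), for 0.2 s.
2. the round key is fully in (at least 5.5 mm) (value of joint round_key above 0.0055 m), for 0.2 s.
At the end, for the whole second after the job is handed in: The rocker is over (at least 0.35 of 0.4 rad), the round key is in (at least 5.5 of 7 mm), the fingers are holding the bar key down (at least 5.5 of 7 mm, with more than 1 N), the square key is up (within 2 mm), and each loose thing is within 20 mm of where it started (value of joint rocker above 0.35 rad and value of joint each of round_key, bar_key above 0.0055 m and value of joint square_key below 0.002 m and contact force between the fingers and bar_pod above 1 N and distance of each of flask_a, flask_b, flask_c, tape_small, tape_big, weight from where it was at the start of the episode below 0.02 m); the arm keeps its last pose, push and grip.
It fails at once if the round key is pushed in (over 3 mm) before the rocker is over (value of joint round_key above 0.003 m and value of joint rocker below 0.3 rad).
It fails at once if the bar key is pressed (over 3 mm) before the rocker is over and the round key is in (value of joint bar_key above 0.003 m and (value of joint rocker below 0.3 rad or value of joint round_key below 0.005 m)).
It fails at once if the square key is pressed (over 3 mm) (value of joint square_key above 0.003 m).
It fails at once if something other than the fingers pushes on a pod (over 3 N) (contact force between the arm and rocker_pod above 3 N or contact force between the arm and round_pod above 3 N or contact force between the arm and bar_pod above 3 N or contact force between the arm and square_pod above 3 N).
It fails at once if a flask or other loose thing is moved over 20 mm, lifted or knocked over (distance of any of flask_a, flask_b, flask_c, tape_small, tape_big, weight from where it was at the start of the episode above 0.02 m or angle between any of flask_a, flask_b, flask_c, tape_small, tape_big, weight's own z axis and vertical above 0.4 rad).
It also fails if it takes over 45 s, if anything falls off the work surface, if the arm or the gripper's body presses on something with over 40 N, if the wrist force passes 120 N, or if a joint passes its speed limit or range.

## Working session

There is one attempt and no reset: what is moved stays moved. The work goes in short steps, Python scripts to look and compute and a shell command to move; the robot and the scene stay as the last step left them, time stands still between calls to the robot, and variables do not carry over. Pictures are saved under pics/ and viewed, at most 10 in all, crops included, and the job is handed in when it is done.

```bash
mkdir -p pics; ls; python3 - <<'E'
from bench import robot, read_camera, camera_model
import cv2
for n in("top","side"):
    cv2.imwrite(f"pics/{n}0.png",read_camera(n)[:,:,::-1]); print(n,camera_model(n))
o=robot.get_obs();print(o['t'],o['position'],o['tool_rot'],o['opening'],robot.grip_depth)
E
```

```text
pics
top {'vertical_fov': 47.22819154765052, 'cx': 325.0791316063683, 'cy': 244.3393091677031, 'rvec': array([ 2.1224756 , -2.13645711,  0.19964381]), 'tvec': array([-0.0181895 ,  0.47219863,  1.24077305])}
side {'vertical_fov': 56.38534628470434, 'cx': 311.8263193682144, 'cy': 244.89548924639956, 'rvec': array([ 0.48766912, -2.74110045,  1.14463806]), 'tvec': array([0.41668735, 0.18246219, 0.82742803])}
0.1 [ 0.15234903 -0.57983373  0.23033419] [-8.37244252e-04  9.91766861e-01  1.28053866e-01 -1.36188875e-05] 0.08576918361989957 0.0187
```

View pics/top0.png

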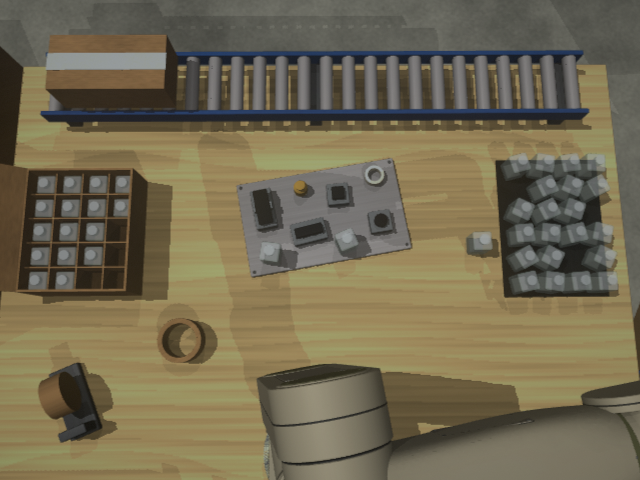

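View pics/side0.png

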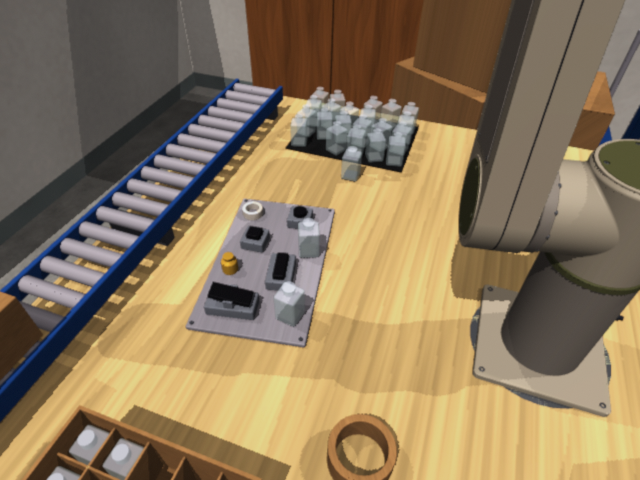

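The top view shows the rocker at (263,208), bar (310,232), square (338,194) and round key (381,221). The panel flasks are at (271,254) and (346,240), the weight at (300,187) and the small tape at (374,175). The side view agrees. I'll enlarge both for precise pixels.

```bash
python3 - <<'E'
import cv2
a=cv2.imread("pics/top0.png")[150:285,230:420]; cv2.imwrite("pics/topc.png",cv2.resize(a,None,fx=4,fy=4,interpolation=cv2.INTER_CUBIC))
a=cv2.imread("pics/side0.png")[195:345,180:345]; cv2.imwrite("pics/sidec.png",cv2.resize(a,None,fx=4,fy=4,interpolation=cv2.INTER_CUBIC))
E
```

```text
(no output)
```

View pics/topc.png

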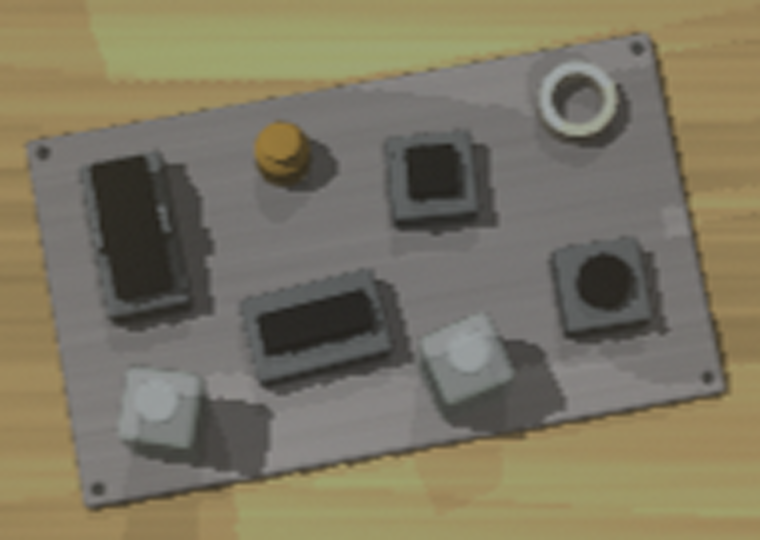

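View pics/sidec.png

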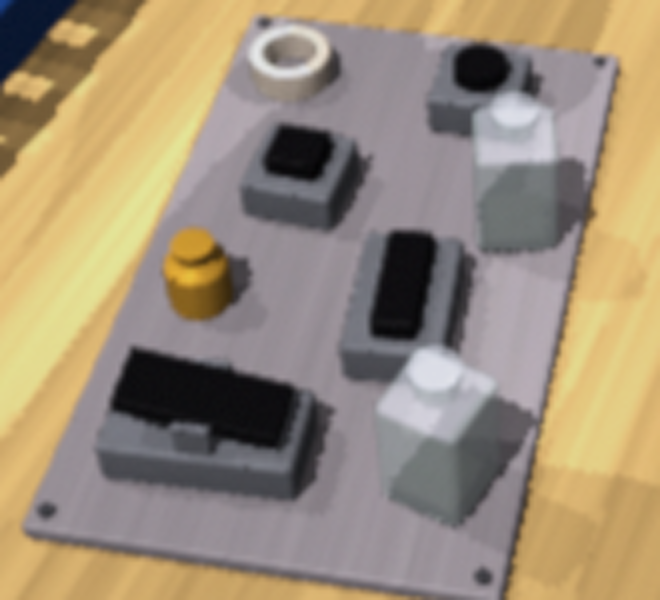

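The crops confirm the identities. In the top crop the rocker's far edge runs (90,163)–(153,155) and its near edge (112,302)–(172,292). The bar is centred at (318,323), the round key at (604,282), and the flask necks at (157,400) and (470,350).

```bash
cat > h.py <<'E'
from bench import robot, read_camera, camera_model
import cv2, numpy as np
from scipy.spatial.transform import Rotation as R
def w(n,u,v,z):
    m=camera_model(n); f=240/np.tan(np.radians(m['vertical_fov']/2)); M=cv2.Rodrigues(m['rvec'])[0]
    d=M.T@np.array([(u-m['cx'])/f,(v-m['cy'])/f,1]); c=-M.T@m['tvec']
    return c+d*(z-c[2])/d[2]
def go(p,yaw=0,rot=None):  # rows numbers from current measured pose to TCP target p
    o=robot.get_obs(); q=o['tool_rot']; r=R.from_quat([*q[1:],q[0]])
    return (r.inv().apply(np.array(p)-o['position'])/.75).round(4)
E
python3 - <<'E'
from h import *
T=lambda u,v,z:w('top',230+u/4-.375,150+v/4-.375,z).round(4)
S=lambda u,v,z:w('side',180+u/4-.375,195+v/4-.375,z).round(4)
for k,(a,b,z) in dict(rfl=(90,163,.063),rfr=(153,155,.063),rnr=(172,292,.047),rnl=(112,302,.047),bar=(318,323,.05),bl=(261,341,.05),br=(374,307,.05),rnd=(604,282,.05),sq=(434,171,.05),fa=(157,400,.086),fb=(470,350,.086),wt=(283,148,.042),c1=(42,152,.012),c2=(638,47,.012),c3=(707,376,.012),c4=(97,489,.012)).items():print(k,T(a,b,z))
print()
for k,(a,b,z) in dict(rfl=(112,405,.066),rfr=(134,350,.066),rnl=(275,444,.05),rnr=(295,382,.05),bar=(404,284,.05),rnd=(481,66,.05),sq=(299,150,.05),fa=(438,372,.086),fb=(515,113,.086),wt=(195,243,.042)).items():print(k,S(a,b,z))
o=robot.get_obs();q=o['tool_rot'];print(R.from_quat([*q[1:],q[0]]).as_matrix().round(3))
E
```

```text
rfl [0.5979 0.1488 0.063 ]
rfr [0.6025 0.112  0.063 ]
rnr [0.5239 0.1014 0.047 ]
rnl [0.5181 0.1365 0.047 ]
bar [0.5041 0.0158 0.05  ]
bl [0.4936 0.049  0.05  ]
br [ 0.5135 -0.017   0.05  ]
rnd [ 0.5277 -0.1519  0.05  ]
sq [ 0.5956 -0.053   0.05  ]
fa [0.4528 0.1057 0.086 ]
fb [ 0.4805 -0.071   0.086 ]
wt [0.6125 0.0366 0.042 ]
c1 [0.6196 0.1847 0.012 ]
c2 [ 0.6847 -0.1809  0.012 ]
c3 [ 0.4783 -0.2165  0.012 ]
c4 [0.4123 0.1479 0.012 ]

rfl [0.5907 0.1546 0.066 ]
rfr [0.5975 0.1219 0.066 ]
rnl [0.5178 0.1384 0.05  ]
rnr [0.525  0.1018 0.05  ]
bar [0.5011 0.0255 0.05  ]
rnd [ 0.5256 -0.1445  0.05  ]
sq [ 0.5925 -0.0454  0.05  ]
fa [0.4511 0.1    0.086 ]
fb [ 0.4796 -0.0762  0.086 ]
wt [0.617  0.0297 0.042 ]
[[ 0.967  0.254 -0.   ]
 [ 0.254 -0.967  0.002]
 [ 0.    -0.002 -1.   ]]
```

Top and side agree within ~8 mm, and the sizes check out (rocker 80 mm, bar about 68 mm). The averaged targets are rocker press (.588,.132), round (.527,-.148) and bar (.503,.020). The current tool yaw (.257) nearly matches the pods, so I won't turn it. Next I'll shut the gripper and travel high.

```bash
python3 -c "
from h import *
print(go([.588,.132,.20]))"
```

```text
[ 0.8029 -0.7704  0.0419]
```

```bash
python3 -m inch '[{"dx":0.16,"dy":-0.154,"claw":255},{"dx":0.2,"dy":-0.19,"claw":255},{"dx":0.24,"dy":-0.23,"claw":255},{"dx":0.27,"dy":-0.26,"claw":255},{"dx":0.27,"dy":-0.26,"claw":255}]'
python3 -m inch '[{"dx":0.27,"dy":-0.26,"claw":255},{"dx":0.27,"dy":-0.26,"claw":255},{"dx":0.27,"dy":-0.26,"claw":255},{"dx":0.27,"dy":-0.26,"claw":255},{"dx":0.27,"dy":-0.26,"claw":255}]'
python3 -m inch '[{"dx":0.26,"dy":-0.25,"claw":255},{"dx":0.26,"dy":-0.25,"claw":255},{"dx":0.26,"dy":-0.25,"claw":255},{"dx":0.26,"dy":-0.25,"claw":255},{"dx":0.26,"dy":-0.25,"claw":255}]'
python3 -c "
from h import *
print(go([.588,.132,.10]))"
```

```text
[ 0.8029 -0.7702  0.1752]invalid input at $[0]: expected keys dx, dy, dz, ax, ay, az, claw
invalid input at $[0]: expected keys dx, dy, dz, ax, ay, az, claw
invalid input at $[0]: expected keys dx, dy, dz, ax, ay, az, claw
```

All keys are required.

```bash
for i in 1; do python3 -m inch '[{"dx":0.27,"dy":-0.26,"dz":0,"ax":0,"ay":0,"az":0,"claw":255},{"dx":0.27,"dy":-0.26,"dz":0,"ax":0,"ay":0,"az":0,"claw":255},{"dx":0.27,"dy":-0.26,"dz":0,"ax":0,"ay":0,"az":0,"claw":255},{"dx":0.27,"dy":-0.26,"dz":0,"ax":0,"ay":0,"az":0,"claw":255},{"dx":0.27,"dy":-0.26,"dz":0,"ax":0,"ay":0,"az":0,"claw":255}]'; done
python3 -c "
from h import *
print(go([.588,.132,.10]))"
```

```text
t: 0.6
position: [0.283, -0.3649, 0.2308]
tool_rot: [-0.0, 0.992, 0.128, -0.0]
contact_force: [1.3, -0.4, 0.0]
opening: 0.0123
grip_force: 0.0
[ 0.5614 -0.5377  0.1747]
```

```bash
python3 -m inch '[{"dx":0.27,"dy":-0.26,"dz":0,"ax":0,"ay":0,"az":0,"claw":255},{"dx":0.27,"dy":-0.26,"dz":0,"ax":0,"ay":0,"az":0,"claw":255},{"dx":0.27,"dy":-0.26,"dz":0,"ax":0,"ay":0,"az":0,"claw":255},{"dx":0.27,"dy":-0.26,"dz":0,"ax":0,"ay":0,"az":0,"claw":255},{"dx":0.27,"dy":-0.26,"dz":0,"ax":0,"ay":0,"az":0,"claw":255}]'
python3 -m inch '[{"dx":0.27,"dy":-0.26,"dz":0,"ax":0,"ay":0,"az":0,"claw":255},{"dx":0.27,"dy":-0.26,"dz":0,"ax":0,"ay":0,"az":0,"claw":255},{"dx":0.27,"dy":-0.26,"dz":0,"ax":0,"ay":0,"az":0,"claw":255},{"dx":0.27,"dy":-0.26,"dz":0,"ax":0,"ay":0,"az":0,"claw":255},{"dx":0.27,"dy":-0.26,"dz":0,"ax":0,"ay":0,"az":0,"claw":255}]'
python3 -c "
from h import *
print(go([.588,.132,.09]))"
```

```text
t: 1.1
position: [0.4132, -0.1514, 0.2312]
tool_rot: [0.0, 0.992, 0.128, 0.0]
contact_force: [1.3, -1.5, -0.2]
opening: -0.0001
grip_force: 0.0
t: 1.6
position: [0.5433, 0.0622, 0.2309]
tool_rot: [0.0, 0.992, 0.128, -0.0]
contact_force: [-0.2, 0.5, 0.4]
opening: -0.0
grip_force: 0.0
[ 0.0814 -0.0749  0.1879]
```

```bash
python3 -m inch '[{"dx":0.05,"dy":-0.045,"dz":0,"ax":0,"ay":0,"az":0,"claw":255},{"dx":0.0813,"dy":-0.0749,"dz":0.03,"ax":0,"ay":0,"az":0,"claw":255},{"dx":0.0813,"dy":-0.0749,"dz":0.09,"ax":0,"ay":0,"az":0,"claw":255},{"dx":0.0813,"dy":-0.0749,"dz":0.15,"ax":0,"ay":0,"az":0,"claw":255},{"dx":0.0813,"dy":-0.0749,"dz":0.187,"ax":0,"ay":0,"az":0,"claw":255}]'
python3 -m inch '[{"dx":0,"dy":0,"dz":0,"ax":0,"ay":0,"az":0,"claw":255},{"dx":0,"dy":0,"dz":0,"ax":0,"ay":0,"az":0,"claw":255}]'
python3 - <<'E'
from h import *
print(go([.588,.132,.052]))
a=read_camera('side')[175:350,150:350,::-1];b=read_camera('top')[130:285,220:430,::-1]
a=cv2.resize(a,(400,350));b=cv2.resize(b,(400,295));b=cv2.copyMakeBorder(b,0,55,0,0,0)
cv2.imwrite('pics/r.png',np.hstack([a,b]))
E
```

```text
t: 2.1
position: [0.5849, 0.1301, 0.0862]
tool_rot: [0.0, 0.992, 0.129, -0.003]
contact_force: [-0.3, -0.5, -0.7]
opening: 0.0001
grip_force: 0.0
t: 2.3
position: [0.5872, 0.1298, 0.0911]
tool_rot: [0.0, 0.992, 0.128, -0.001]
contact_force: [-0.2, 0.1, 0.8]
opening: -0.0003
grip_force: 0.0
[ 0.0019 -0.0025  0.0521]
```

View pics/r.png

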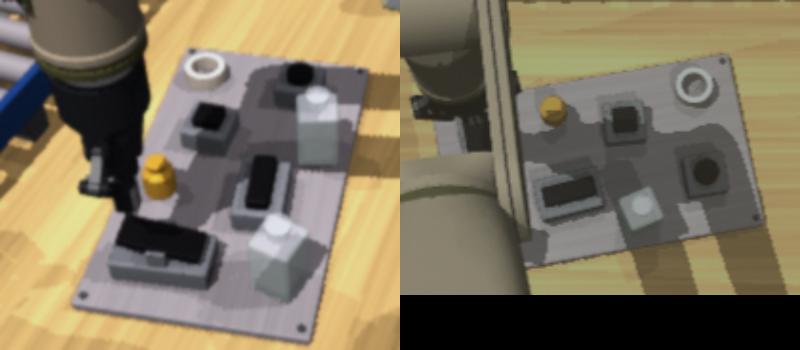

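The side crop shows the shut fingertips at about (127,208), right above the raised far end, clear of the weight. Now I'll press in steps and watch the force.

```bash
python3 -m inch '[{"dx":0.002,"dy":-0.0025,"dz":0.012,"ax":0,"ay":0,"az":0,"claw":255},{"dx":0.002,"dy":-0.0025,"dz":0.025,"ax":0,"ay":0,"az":0,"claw":255},{"dx":0.002,"dy":-0.0025,"dz":0.036,"ax":0,"ay":0,"az":0,"claw":255},{"dx":0.002,"dy":-0.0025,"dz":0.042,"ax":0,"ay":0,"az":0,"claw":255},{"dx":0.002,"dy":-0.0025,"dz":0.046,"ax":0,"ay":0,"az":0,"claw":255}]'
python3 -m inch '[{"dx":0,"dy":0,"dz":0.003,"ax":0,"ay":0,"az":0,"claw":255},{"dx":0,"dy":0,"dz":0.005,"ax":0,"ay":0,"az":0,"claw":255},{"dx":0,"dy":0,"dz":0.005,"ax":0,"ay":0,"az":0,"claw":255},{"dx":0,"dy":0,"dz":0.005,"ax":0,"ay":0,"az":0,"claw":255}]'
```

```text
t: 2.9
position: [0.5889, 0.1321, 0.0564]
tool_rot: [-0.0, 0.992, 0.128, 0.0]
contact_force: [1.6, 0.6, 4.3]
opening: 0.0001
grip_force: 2.1
t: 3.3
position: [0.5895, 0.1323, 0.0539]
tool_rot: [-0.0, 0.992, 0.128, 0.001]
contact_force: [1.9, 1.5, 5.4]
opening: 0.0001
grip_force: 3.0
```

```bash
for i in 1; do python3 -m inch '[{"dx":0,"dy":0,"dz":0.002,"ax":0,"ay":0,"az":0,"claw":255},{"dx":0,"dy":0,"dz":0.004,"ax":0,"ay":0,"az":0,"claw":255},{"dx":0,"dy":0,"dz":0.004,"ax":0,"ay":0,"az":0,"claw":255}]'; done
python3 -m inch '[{"dx":0,"dy":0,"dz":0.002,"ax":0,"ay":0,"az":0,"claw":255},{"dx":0,"dy":0,"dz":0.004,"ax":0,"ay":0,"az":0,"claw":255},{"dx":0,"dy":0,"dz":0.004,"ax":0,"ay":0,"az":0,"claw":255}]'
```

```text
t: 3.6
position: [0.5898, 0.1324, 0.0534]
tool_rot: [-0.0, 0.992, 0.128, 0.001]
contact_force: [-7.0, -0.7, 25.7]
opening: 0.0004
grip_force: 11.3
t: 3.9
position: [0.59, 0.1323, 0.053]
tool_rot: [0.0, 0.992, 0.128, 0.001]
contact_force: [-20.6, -3.4, 45.3]
opening: 0.0002
grip_force: 20.2
```

It's on the hard stop at z=.053, consistent with the expected 64−12 mm plus pad width. Next: lift and check the rocker.

```bash
python3 -m inch '[{"dx":0,"dy":0,"dz":-0.03,"ax":0,"ay":0,"az":0,"claw":255},{"dx":0,"dy":0,"dz":-0.08,"ax":0,"ay":0,"az":0,"claw":255},{"dx":0,"dy":0,"dz":-0.14,"ax":0,"ay":0,"az":0,"claw":255},{"dx":0,"dy":0,"dz":-0.14,"ax":0,"ay":0,"az":0,"claw":255}]'
python3 -c "
from h import *
print(go([.527,-.148,.15]))"
```

```text
t: 4.3
position: [0.5922, 0.1326, 0.1594]
tool_rot: [-0.0, 0.992, 0.128, 0.005]
contact_force: [1.0, -0.3, 0.8]
opening: 0.0002
grip_force: 0.0
[-0.1793  0.3397  0.0112]
```

```bash
python3 -m inch '[{"dx":-0.02,"dy":0.05,"dz":0,"ax":0,"ay":0,"az":0,"claw":255},{"dx":-0.06,"dy":0.11,"dz":0,"ax":0,"ay":0,"az":0,"claw":255},{"dx":-0.09,"dy":0.17,"dz":0,"ax":0,"ay":0,"az":0,"claw":255},{"dx":-0.12,"dy":0.23,"dz":0,"ax":0,"ay":0,"az":0,"claw":255},{"dx":-0.15,"dy":0.285,"dz":0,"ax":0,"ay":0,"az":0,"claw":255}]'
python3 -m inch '[{"dx":-0.0293,"dy":0.0547,"dz":0,"ax":0,"ay":0,"az":0,"claw":255},{"dx":-0.0293,"dy":0.0547,"dz":0,"ax":0,"ay":0,"az":0,"claw":255},{"dx":-0.0293,"dy":0.0547,"dz":0,"ax":0,"ay":0,"az":0,"claw":255}]'
python3 - <<'E'
from h import *
print(go([.527,-.148,.075]))
a=read_camera('side')[175:350,150:350,::-1];b=read_camera('top')[130:285,220:430,::-1]
a=cv2.resize(a,(400,350));b=cv2.resize(b,(400,295));b=cv2.copyMakeBorder(b,0,55,0,0,0)
cv2.imwrite('pics/k.png',np.hstack([a,b]))
E
```

```text
t: 4.8
position: [0.5331, -0.1032, 0.1513]
tool_rot: [-0.0, 0.992, 0.128, -0.0]
contact_force: [0.1, -0.4, -0.4]
opening: 0.0001
grip_force: 0.0
t: 5.1
position: [0.5227, -0.1478, 0.1512]
tool_rot: [-0.0, 0.992, 0.127, -0.001]
contact_force: [-0.5, -0.6, -1.1]
opening: -0.0
grip_force: 0.0
[0.0055 0.0018 0.1017]
```

View pics/k.png

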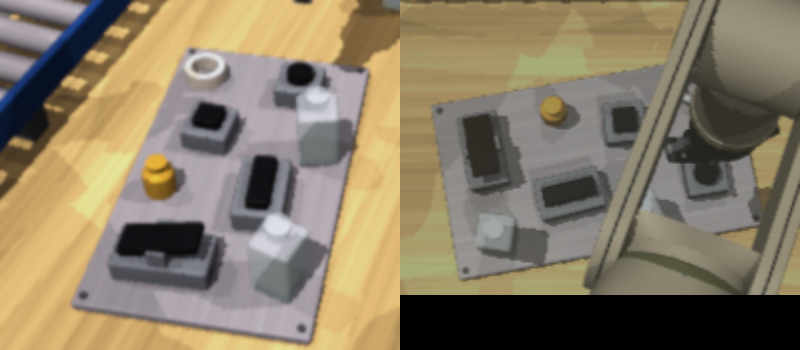

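The side crop shows the rocker tipped over: its near end at (200,230) is now raised and its far end at (125,235) is low. Nothing else has moved, and the gripper is above the round key.

```bash
python3 -m inch '[{"dx":0.0055,"dy":0.0015,"dz":0.04,"ax":0,"ay":0,"az":0,"claw":255},{"dx":0.0055,"dy":0.0015,"dz":0.09,"ax":0,"ay":0,"az":0,"claw":255},{"dx":0.0055,"dy":0.0015,"dz":0.115,"ax":0,"ay":0,"az":0,"claw":255},{"dx":0.0055,"dy":0.0015,"dz":0.125,"ax":0,"ay":0,"az":0,"claw":255},{"dx":0.0055,"dy":0.0015,"dz":0.125,"ax":0,"ay":0,"az":0,"claw":255}]'
python3 -m inch '[{"dx":0,"dy":0,"dz":0.006,"ax":0,"ay":0,"az":0,"claw":255},{"dx":0,"dy":0,"dz":0.012,"ax":0,"ay":0,"az":0,"claw":255},{"dx":0,"dy":0,"dz":0.012,"ax":0,"ay":0,"az":0,"claw":255}]'
```

```text
t: 5.7
position: [0.5273, -0.1454, 0.0569]
tool_rot: [-0.001, 0.992, 0.129, -0.001]
contact_force: [-0.5, 0.6, -0.5]
opening: 0.0002
grip_force: 0.0
t: 6.0
position: [0.5285, -0.147, 0.0497]
tool_rot: [0.0, 0.992, 0.128, 0.001]
contact_force: [0.1, 0.5, 0.3]
opening: -0.0001
grip_force: 0.0
```

```bash
python3 -m inch '[{"dx":0,"dy":0,"dz":0.003,"ax":0,"ay":0,"az":0,"claw":255},{"dx":0,"dy":0,"dz":0.006,"ax":0,"ay":0,"az":0,"claw":255},{"dx":0,"dy":0,"dz":0.009,"ax":0,"ay":0,"az":0,"claw":255},{"dx":0,"dy":0,"dz":0.009,"ax":0,"ay":0,"az":0,"claw":255}]'
python3 -m inch '[{"dx":0,"dy":0,"dz":0.003,"ax":0,"ay":0,"az":0,"claw":255},{"dx":0,"dy":0,"dz":0.004,"ax":0,"ay":0,"az":0,"claw":255},{"dx":0,"dy":0,"dz":0.004,"ax":0,"ay":0,"az":0,"claw":255}]'
```

```text
t: 6.4
position: [0.5285, -0.1471, 0.043]
tool_rot: [0.0, 0.992, 0.128, 0.001]
contact_force: [0.4, 1.4, 5.3]
opening: -0.0001
grip_force: 2.4
t: 6.7
position: [0.5287, -0.1472, 0.0424]
tool_rot: [0.0, 0.992, 0.128, 0.001]
contact_force: [-11.5, 5.7, 29.5]
opening: -0.0001
grip_force: 14.5
```

It's on the hard stop at z=.0425, so the key is 7 mm in. Next: lift and go to the bar.

```bash
python3 -m inch '[{"dx":0,"dy":0,"dz":0,"ax":0,"ay":0,"az":0,"claw":255},{"dx":0,"dy":0,"dz":-0.03,"ax":0,"ay":0,"az":0,"claw":255},{"dx":0,"dy":0,"dz":-0.08,"ax":0,"ay":0,"az":0,"claw":255},{"dx":0,"dy":0,"dz":-0.13,"ax":0,"ay":0,"az":0,"claw":255},{"dx":0,"dy":0,"dz":-0.13,"ax":0,"ay":0,"az":0,"claw":255}]'
python3 -c "
from h import *
print(go([.503,.020,.14]))"
```

```text
t: 7.2
position: [0.5312, -0.1484, 0.143]
tool_rot: [0.002, 0.992, 0.128, 0.004]
contact_force: [0.1, -0.8, -0.0]
opening: -0.0
grip_force: 0.0
[ 0.0206 -0.2267  0.0029]
```

```bash
python3 -m inch '[{"dx":0.005,"dy":-0.055,"dz":0,"ax":0,"ay":0,"az":0,"claw":255},{"dx":0.01,"dy":-0.11,"dz":0,"ax":0,"ay":0,"az":0,"claw":255},{"dx":0.015,"dy":-0.17,"dz":0,"ax":0,"ay":0,"az":0,"claw":255},{"dx":0.021,"dy":-0.2267,"dz":0,"ax":0,"ay":0,"az":0,"claw":255},{"dx":0.021,"dy":-0.2267,"dz":0,"ax":0,"ay":0,"az":0,"claw":255}]'
python3 -m inch '[{"dx":0,"dy":0,"dz":0,"ax":0,"ay":0,"az":0,"claw":255}]'
python3 - <<'E'
from h import *
print(go([.503,.020,.055]))
a=read_camera('side')[175:350,150:350,::-1];b=read_camera('top')[130:285,220:430,::-1]
a=cv2.resize(a,(400,350));b=cv2.resize(b,(400,295));b=cv2.copyMakeBorder(b,0,55,0,0,0)
cv2.imwrite('pics/b.png',np.hstack([a,b]))
E
```

```text
t: 7.7
position: [0.4984, 0.0258, 0.1357]
tool_rot: [-0.001, 0.991, 0.13, -0.001]
contact_force: [0.8, -0.5, 0.5]
opening: -0.0
grip_force: 0.0
t: 7.8
position: [0.4993, 0.0221, 0.1361]
tool_rot: [0.0, 0.992, 0.129, -0.0]
contact_force: [-0.1, -0.6, 1.0]
opening: 0.0001
grip_force: 0.0
[0.0041 0.004  0.1081]
```

View pics/b.png

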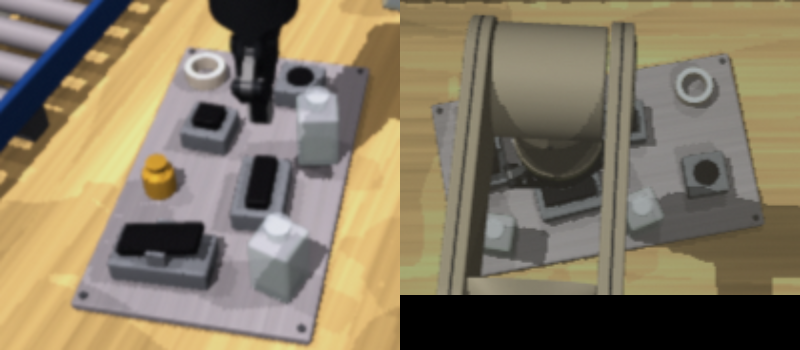

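The round key now sits lower at (300,75), nothing has been displaced, and the fingertips are above the bar. Now pressing the bar.

```bash
python3 -m inch '[{"dx":0.004,"dy":0.003,"dz":0.04,"ax":0,"ay":0,"az":0,"claw":255},{"dx":0.004,"dy":0.003,"dz":0.08,"ax":0,"ay":0,"az":0,"claw":255},{"dx":0.004,"dy":0.003,"dz":0.1,"ax":0,"ay":0,"az":0,"claw":255},{"dx":0.004,"dy":0.003,"dz":0.112,"ax":0,"ay":0,"az":0,"claw":255},{"dx":0.004,"dy":0.003,"dz":0.117,"ax":0,"ay":0,"az":0,"claw":255}]'
python3 -m inch '[{"dx":0,"dy":0,"dz":0.003,"ax":0,"ay":0,"az":0,"claw":255},{"dx":0,"dy":0,"dz":0.006,"ax":0,"ay":0,"az":0,"claw":255},{"dx":0,"dy":0,"dz":0.008,"ax":0,"ay":0,"az":0,"claw":255},{"dx":0,"dy":0,"dz":0.008,"ax":0,"ay":0,"az":0,"claw":255}]'
```

```text
t: 8.4
position: [0.5029, 0.019, 0.0482]
tool_rot: [0.0, 0.992, 0.127, -0.001]
contact_force: [-1.3, 0.1, 3.1]
opening: 0.0
grip_force: 1.4
t: 8.8
position: [0.5043, 0.0197, 0.0439]
tool_rot: [0.0, 0.992, 0.128, 0.001]
contact_force: [-1.1, -2.6, 4.9]
opening: -0.0003
grip_force: 2.4
```

```bash
python3 -m inch '[{"dx":0,"dy":0,"dz":0.002,"ax":0,"ay":0,"az":0,"claw":255},{"dx":0,"dy":0,"dz":0.004,"ax":0,"ay":0,"az":0,"claw":255},{"dx":0,"dy":0,"dz":0.004,"ax":0,"ay":0,"az":0,"claw":255},{"dx":0,"dy":0,"dz":0.004,"ax":0,"ay":0,"az":0,"claw":255},{"dx":0,"dy":0,"dz":0.004,"ax":0,"ay":0,"az":0,"claw":255}]'
```

```text
t: 9.3
position: [0.5045, 0.0198, 0.0428]
tool_rot: [0.001, 0.992, 0.128, 0.001]
contact_force: [-10.1, -2.2, 22.8]
opening: 0.0001
grip_force: 11.9
```

The bar is on its hard stop at z=.0428 with a steady 23 N, well above the 5.5 N spring, so I'll hand in.

```bash
python3 -c "
from bench import robot
print(robot.hand_in())"
```

```text
the job is handed in; nothing more can be done
None
```

The job is handed in at about 9.3 s on the robot's clock: the rocker is fully over, the round key is in, and the bar key was held on its hard stop at 23 N. The square key was never touched, and no loose thing had moved in the last pictures; the hand-in returned no verdict.

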